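Sort glass flacons by height into the sample drawer and shut it

TASK

Sort the three clear square flacons with brass caps on the orange mat by height into the open sample drawer: stand each one upright in the row under the master flacon of its own height, which stands on top of the cabinet, setting it down gently and letting none fall over. Then push the drawer fully home with the three still standing in their rows, and leave the other things on the bench where they are.

Things in the scene. Friction and masses are not known exactly. Their poses are not given: they have to be found in the camera images.
- tall: clear square glass flacon with a round brass cap, upright: body 42 x 42 mm in plan and 76 mm high, then a 4 mm neck, then the cap, 28 mm diameter and 32 mm high; 112 mm in all. Origin at the centre of its underside, z up. Loose, about 0.2 kg; starts on the orange mat, whose top is 3 mm above the table.
- short_a: clear square glass flacon with a round brass cap, upright: body 42 x 42 mm in plan and 44 mm high, then a 4 mm neck, then the cap, 28 mm diameter and 32 mm high; 80 mm in all. Origin at the centre of its underside, z up. Loose, about 0.15 kg; starts on the orange mat, whose top is 3 mm above the table.
- short_b: the second short flacon, just like short_a: clear square glass flacon with a round brass cap, upright: body 42 x 42 mm in plan and 44 mm high, then a 4 mm neck, then the cap, 28 mm diameter and 32 mm high; 80 mm in all. Origin at the centre of its underside, z up. Loose, about 0.15 kg; starts on the orange mat, whose top is 3 mm above the table.
- master_tall: the tall master: a flacon of the same kind, 112 mm high, fixed on a 4 mm black plate on top of the white cabinet, over one of the drawer's two rows. Origin under the plate's centre (140 mm above the table), x axis along the slide into the cabinet, y across the rows: its row's centre line is y = 0 of this frame.
- master_short: the short master: a flacon of the same kind, 80 mm high, fixed on a 4 mm black plate on top of the white cabinet, over one of the drawer's two rows. Origin under the plate's centre (140 mm above the table), x axis along the slide into the cabinet, y across the rows: its row's centre line is y = 0 of this frame.
- row_a (a point): a point on the centre line of one row of the drawer, on its floor (12 mm above the table), at the inner face of the blue front panel; moves with the drawer. x axis along the row into the cabinet, y across, z up. The floor is 74 mm wide between walls 6 mm thick and 18 mm high, and 254 mm long. With the drawer open by q, x = 0 to q lies clear of the cabinet. Rows are 80 mm apart.
- row_b (a point): a point on the other row, placed as row_a is on its row, with the same axes and sizes.
- cabinet: fixed white cabinet that the drawer slides out of; outside 280 mm deep, 188 mm wide, 140 mm high, opening 128 mm high. Origin under its centre, x axis along the slide, pointing to its back, so its open face is at x = -140 mm. The drawer's blue front panel is 188 mm wide, 14 mm thick, its top 101 mm above the table.
- drawer (a joint): opening of the drawer in m: 0 fully home against its stop, 0.25 fully open; it starts open by 0.215 to 0.24. It slides with about 3 N of friction and some damping, stays where it is left and does not spring back.
- handle (a point): middle of the steel bar handle on the drawer's blue front: a level bar 110 mm long across the front, its centre line 35 mm out from the panel's outer face and 70 mm above the table, about 10 mm thick. Its x axis points into the cabinet, the direction to push.
- jar: round amber jar with a black lid, 45 mm diameter, 58 mm high; bystander. Origin under its centre.
- marker: black and red marker pen, 133 mm long, 14 mm thick, lying flat along its x axis; bystander. Origin on its underside, 45 mm from its black end.
- gauge: flat steel fork gauge with a green grip, 140 mm long, 8 mm thick, lying along its x axis; bystander. Origin under its fork head.
Things that resemble listed ones, but are neither listed nor needed, are in the scene too. What is shaped like the short_b but purple or turquoise is not meant.

How it is judged:
By the outcome, as a careful person would: the job done as asked, in the order asked, and still so for the second after the job is handed in, with the robot touching nothing.
It also fails if it takes over 72 s, if anything falls off the work surface, if the arm or the gripper's body presses on something with over 40 N, if the wrist force passes 120 N, or if a joint passes its speed limit or range.

ROBOT

A 6-joint arm with a two-finger parallel gripper is mounted at the origin on the work surface. World frame = base frame: x ahead of the robot, y to its left, z up, the work surface at z = 0. Lengths are in mm, angles in degrees, forces in N, time in s.
With the tool pointing down it reaches from about 300 to 850 mm from the base axis. Payload 4.2 kg.
Tool frame: the origin (TCP) lies at the very end of the fingers, on their centre line; the grasp point (between the pads) lies 19 mm behind it; z points along the fingers, y is the line along which they close (so a half turn about z gives the same grasp; the last joint's range is limited). The gripper opens to 91 mm and grips with 3 to 60 N. Pads are 32 mm wide; open, the fingers measure 118 mm over their backs; the gripper's body (76 mm by 178 mm) begins 60 mm behind the grasp point.
Start: joints at [-71.562, 18.312, 89.639, -0, 72.044, -1.146], TCP at [192.734, -541.753, 213.976] pointing down, gripper open.
Joint ranges: [-177.97, 177.97], [-48.28, 115.42], [12.27, 149.76], [-77.06, 257.06], [2.81, 150.46], [-146.56, 146.56]. Speed limits (degrees/s): [147.25, 147.25, 180, 180, 180, 180].

INTERFACE

Orientations are given as [roll, pitch, yaw] about the fixed x, y, z axes, in that order (R = Rz(yaw) Ry(pitch) Rx(roll)).
In Python, from workcell import env, eyes gives the robot as it stands.
- The arm moves only by the tool send_rows, never from a script. Its argument "targets" is text: rows parted by semicolons, each of 7 numbers parted by spaces: the shift along the tool's x, y, z in m, then the turn, a rotation vector about the tool's x, y, z in degrees, then the opening in per cent of the stroke, from 0 (shut) to 100 (fully open). A call has 1 to 12 rows; each row is the pose to reach, as a shift and turn from the pose commanded when the call began, along the tool's axes at that moment; what a row does not reach only later rows make up. A row lasts 1/12 s, in which the tool goes at most 41.7 mm and 7.16 degrees, less where a joint would pass 70% of its speed; a pose out of reach is approached as far as the arm can. A call with a gripper value outside its range is refused whole. The fingers move at their own pace and stop on an object; "grip_force" is the grip in N (left out, the last holds). Time passes only in rows, so rows that repeat a pose let the fingers close. It gives the time, the measured TCP pose, the force, the opening and the grip force at its end, in the units of the state.
- env.state(): the state, without advancing time (a new reading comes with each control period).
- eyes.grab_frame(name): name is "side" or "top"; returns a dict with "image" (420x560x3 uint8, blue, green, red), "fovy" (degrees; the focal length in pixels is half the picture's height over the tangent of half this angle, whatever the lens; pixels are square), "cx", "cy" (the principal point, pixels), "eye" and "attitude" of the camera in the world. Camera axes: x right, y up, looking along -z (the intrinsics and any distortion apply to the point x, -y, -z); pixel columns grow to the right and rows downward; lengths in mm; the calibration is good to about 2 mm. A picture is of the moment at which its call begins. There is no depth.
- env.job_done(): hands the job in; it is judged then, once.
The state is a dict: "time_s": time; "qpos": joint angles; "qvel": joint speeds; "effort": joint torques, N m; "ee_pos": TCP position; "ee_rot": TCP orientation; "force": force on the tool from outside, world axes, zero at the start; "torque": the same for the moment, N m; "gripper_width": finger opening in mm; "gripper_force": force on a finger pad.
Only numpy, scipy, OpenCV 4.12 (cv2) and the standard library are available. Lean on these libraries where they do the work, as an engineer would, in place of code of your own. Each camera call takes 0.05 s, during which the arm holds its last target. There are 200 camera calls.

## Working session

There is one attempt and no reset: what is moved stays moved. The work goes in short steps, Python scripts to look and compute and a tool call to move; the robot and the scene stay as the last step left them, time stands still between calls to the robot, and variables do not carry over. Pictures are saved under pics/ and viewed, at most 10 in all, crops included, and the job is handed in when it is done.

Besides the shell and the picture viewer there is one more tool, called after "Call:" as name(argument=value, ...) on one line, values as JSON. send_rows: Moves the arm, as the interface text tells. Its arguments: {"type":"object","properties":{"targets":{"type":"string"},"grip_force":{"type":"number"}},"required":["targets"]}

```bash
ls; mkdir -p pics
python3 - <<'E'
from workcell import env, eyes
import cv2,numpy as np
for n in("side","top"):
    f=eyes.grab_frame(n); cv2.imwrite(f"pics/{n}0.png",f["image"])
    print(n,{k:v for k,v in f.items() if k!="image"})
s=env.state();print(s)
E
```

```text
pics
side {'fovy': 47.15846312110158, 'cx': 285.22309770521923, 'cy': 208.98364197565093, 'eye': array([1092.55222513, -649.79395194, 1119.65693338]), 'attitude': array([39.72147446,  0.48383498, 41.880883  ])}
top {'fovy': 46.615444100199674, 'cx': 277.77620183262565, 'cy': 214.21869078220502, 'eye': array([ 367.46767586,  -46.55817617, 1247.32398289]), 'attitude': array([  8.88817477,  -0.66803017, -90.83996386])}
{'time_s': 0.1, 'qpos': array([-7.15637659e+01,  1.83465774e+01,  8.96982428e+01, -1.72281041e-03,
        7.20438242e+01, -1.14539636e+00]), 'qvel': array([ 0.04756067, -0.02489436, -0.20673464, -0.10276077, -0.01515056,
       -0.02472931]), 'effort': array([-1.20686014e-03, -4.13335419e+01, -2.32509309e+01,  7.27523211e-02,
        4.21980664e-02, -4.62025127e-05]), 'ee_pos': array([ 192.56733668, -541.32542882,  213.22634525]), 'ee_rot': array([-1.79911341e+02, -1.34220373e-04,  1.95821628e+01]), 'force': array([ 0.03244362, -0.72917101, -0.33837722]), 'torque': array([ 0.00029986, -0.0224462 , -0.04857791]), 'gripper_force': 0.0, 'gripper_width': 91.23599831311257}
```

View pics/side0.png

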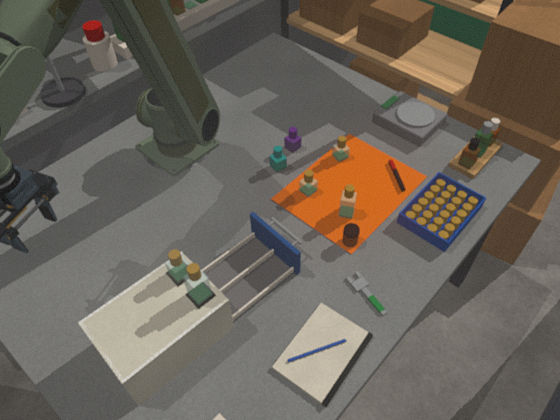

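View pics/top0.png

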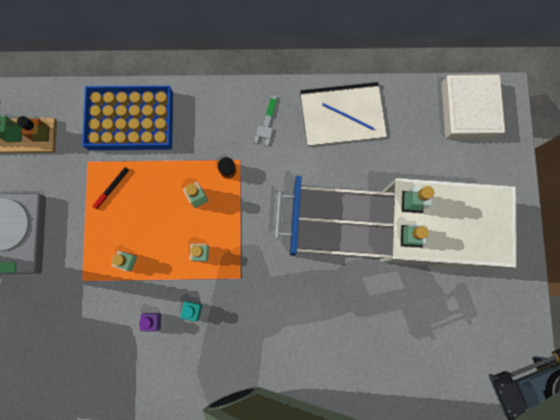

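The side view shows the flacons on the mat at about (341,148), (308,183) and (348,200), with the masters at (177,262) and (195,278). In the top view the flacons are at (194,194), (122,260) and (199,252), and the masters' caps at (427,194) and (421,233). The purple and turquoise look-alikes are off the mat at (149,322) and (190,311). Next I'll measure the caps.

```bash
cat > h.py <<'E'
from workcell import env, eyes
import cv2,numpy as np
from scipy.spatial.transform import Rotation as R
class Cam:
    def __init__(s,n):
        f=eyes.grab_frame(n); s.im=f["image"]; s.f=210/np.tan(np.radians(f["fovy"]/2)); s.c=np.array([f["cx"],f["cy"]]); s.e=np.array(f["eye"]); s.R=R.from_euler("xyz",f["attitude"],degrees=True).as_matrix()
    def ray(s,p):
        u=(np.array(p,float)-s.c)/s.f; d=s.R@np.array([u[0],-u[1],-1]); return d/np.linalg.norm(d)
    def plane(s,p,z):
        d=s.ray(p); return s.e+d*(z-s.e[2])/d[2]
    def px(s,P):
        q=s.R.T@(np.array(P,float)-s.e); return s.c+s.f*np.array([q[0],-q[1]])/-q[2]
def blobs(im,lo,hi,amin=20):
    m=cv2.inRange(cv2.cvtColor(im,cv2.COLOR_BGR2HSV),lo,hi)
    n,_,st,c=cv2.connectedComponentsWithStats(m)
    return [(c[i].round(1),st[i]) for i in range(1,n) if st[i,4]>=amin]
def tri(a,pa,b,pb):
    da,db=a.ray(pa),b.ray(pb); t=np.linalg.lstsq(np.c_[da,-db],b.e-a.e,rcond=None)[0]
    A,B=a.e+da*t[0],b.e+db*t[1]; return (A+B)/2,np.linalg.norm(A-B)
E
python3 - <<'E'
from h import *
S,T=Cam("side"),Cam("top")
for n,C in(("S",S),("T",T)):
    for c,st in blobs(C.im,(14,110,90),(28,255,255),15): 
        if not(n=="S" and c[0]>390) and not (n=="T" and c[1]<150): print(n,c,st)
cr=lambda im,x,y,w,h,k:cv2.resize(im[y:y+h,x:x+w],None,fx=k,fy=k,interpolation=cv2.INTER_CUBIC)
a=cr(S.im,80,120,320,260,2.5)[:600]; cv2.imwrite("pics/s1.png",a)
b=cr(T.im,80,140,440,200,1.8); cv2.imwrite("pics/t1.png",b)
E
```

```text
S [349.9  23. ] [339   6  19  31 133]
S [310.8  26.5] [307  23   9   8  17]
S [320.7  26.8] [316  24  12   8  24]
S [350.8  35.1] [347  32   8   9  15]
S [341.7  40.3] [337  36  10  11  36]
S [378.4  57.6] [374  53  10  11  20]
S [378.4  69.4] [352  57  52  27 297]
S [341.9 141.3] [338 136   9  12  94]
S [308.4 175.8] [304 169  11  14 116]
S [349.  190.8] [344 184  11  15 132]
S [347.4 203.4] [340 201  15   6  35]
S [ 15.  218.3] [  7 207  19  21  30]
S [174.5 254.6] [169 250  13  12  95]
S [193.3 269.2] [187 263  13  15 128]
T [190.8 188.9] [185 183  13  13 123]
T [425.6 192.8] [418 186  16  14 159]
T [420.2 232.3] [413 226  16  13 154]
T [195.5 250.6] [190 245  12  12 113]
T [117.  259.4] [111 253  13  13 124]
T [554.3 288.9] [549 284  11  11 114]
T [556.6 356.6] [554 353   5   8  15]
```

View pics/s1.png

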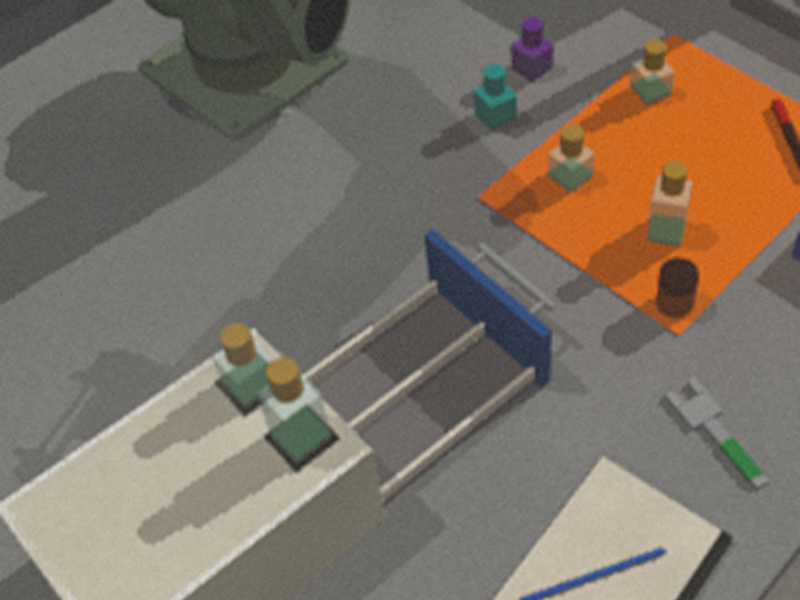

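View pics/t1.png

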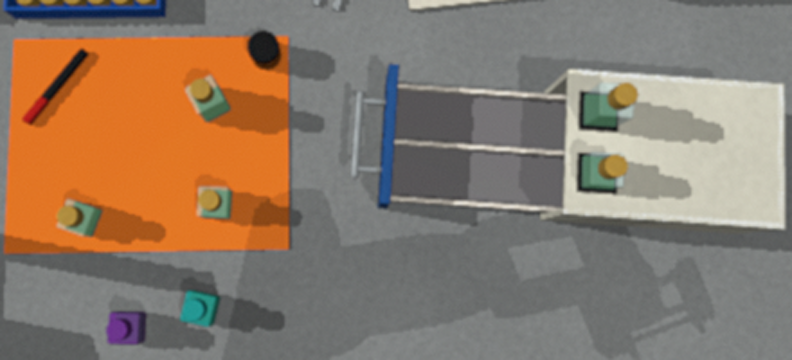

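Run:
```python
from h import *
S,T=Cam("side"),Cam("top")
np.set_printoptions(precision=1,suppress=True)
fl=[((190.8,188.9),(349,190.8)),((195.5,250.6),(308.4,175.8)),((117,259.4),(341.9,141.3)),((425.6,192.8),(193.3,269.2)),((420.2,232.3),(174.5,254.6))]
for (t,s),z in zip(fl,(99,67,67,240,208)):
    print("tri",*tri(T,t,S,s),"plane T",T.plane(t,z)[:2],"S",S.plane(s,z)[:2])
for c,st in blobs(T.im,(100,90,50),(125,255,255),100): print("blue",c,st)
hsv=cv2.cvtColor(T.im,cv2.COLOR_BGR2HSV)
def rect(lo,hi,x0,x1,y0,y1,z,nm):
    m=np.zeros(hsv.shape[:2],np.uint8); m[y0:y1,x0:x1]=cv2.inRange(hsv[y0:y1,x0:x1],lo,hi)
    cs=max(cv2.findContours(m,0,2)[0],key=cv2.contourArea)
    r=cv2.minAreaRect(cs); b=cv2.boxPoints(r); P=np.array([T.plane(q,z)[:2] for q in b]); print(nm,r,"\n",P,"c",P.mean(0)); return P
rect((100,90,40),(125,255,255),270,320,160,270,101,"panel")
rect((10,0,130),(40,90,255),380,525,170,280,140,"cab")
# flacon body: green/glass pixels inside mat (non-orange) for yaw
for x,y in((194,193),(199,252),(122,260)):
    w=hsv[y-18:y+18,x-18:x+18]; print(x,y,w[18,10:30].tolist())
print(hsv[215,270:300].tolist())
```

```text
tri [611.1 145.3  99.5] 0.5831419582135358 plane T [611.  145.2] S [611. 146.]
tri [466.3 138.3  66. ] 2.463839286279849 plane T [465.4 137.2] S [467.6 138.6]
tri [447.8 327.3  65.1] 2.8762572715062964 plane T [446.8 325.5] S [449.7 326.9]
tri [ 566.2 -370.7  246.3] 2.604823408704526 plane T [ 566.6 -373.8] S [ 563.3 -367.7]
tri [ 486.4 -363.5  216.2] 2.7405722264414525 plane T [ 486.5 -367.1] S [ 481.9 -359.9]
blue [127.1 117.6] [  82   85   91   65 1881]
blue [347.9 116.1] [323 104  50  25 119]
blue [295.5 215.4] [290 176  12  79 520]
panel ((295.4979553222656, 215.03211975097656), (6.727948188781738, 78.48199462890625), 3.6913859844207764) 
 [[ 451.6  -89. ]
 [ 640.1 -104.7]
 [ 638.9 -120.8]
 [ 450.3 -104.8]] c [ 545.2 -104.8]
cab ((448.28741455078125, 222.1295166015625), (139.24183654785156, 83.81700897216797), 2.5830206871032715) 
 [[ 430.4 -285.4]
 [ 624.9 -303.2]
 [ 606.  -628.3]
 [ 411.7 -601.8]] c [ 518.3 -454.7]
194 193 [[18, 93, 187], [20, 123, 172], [20, 152, 170], [21, 164, 174], [20, 165, 178], [20, 166, 177], [20, 165, 175], [20, 164, 165], [20, 162, 146], [21, 168, 11
[... 540 characters left out ...]
 162, 176], [21, 164, 173], [21, 162, 175], [21, 163, 177], [20, 162, 173], [20, 163, 141], [20, 173, 96], [19, 177, 75], [22, 144, 76], [42, 71, 100], [64, 63, 137], [68, 67, 148], [68, 65, 148], [67, 71, 129], [65, 79, 110], [65, 84, 103], [67, 88, 101]]
[[75, 5, 111], [75, 5, 113], [90, 4, 115], [80, 6, 124], [90, 6, 130], [83, 8, 131], [96, 9, 144], [97, 13, 173], [98, 12, 164], [90, 12, 132], [90, 7, 109], [75, 4, 119], [80, 7, 117], [90, 5, 109], [90, 5, 108], [90, 5, 110], [80, 7, 113], [80, 7, 113], [90, 5, 112], [90, 5, 111], [70, 7, 111], [45, 5, 105], [112, 53, 87], [108, 172, 117], [107, 190, 138], [107, 181, 145], [107, 184, 143], [107, 188, 140], [109, 166, 129], [112, 80, 99]]
```

Triangulated cap heights settle the identities. The tall flacon is at (611,145) and the shorts are at (466,138) and (448,326). The tall master stands over the row farther from the robot and the short master over the nearer row. Rows run at about 4.8° off −y. Moving to the first short.

```bash
cat >> h.py <<'E'
def delta(x,y,z,yaw=85.2):
    s=env.state(); r=R.from_euler("xyz",s["ee_rot"],degrees=True)
    d=r.inv().apply(np.array([x,y,z])-s["ee_pos"])/1000
    w=(r.inv()*R.from_euler("xyz",[180,0,yaw],degrees=True)).as_rotvec(degrees=True)
    print("t",round(s["time_s"],2),"ee",s["ee_pos"].round(1),s["ee_rot"].round(1),"d",d.round(4),"turn",w.round(2))
E
python3 -c "
from h import *
delta(466.5,138,150)"
```

```text
t 0.3 ee [ 192.7 -541.6  213.7] [-180.    -0.    19.6] d [ 0.4858 -0.5485  0.064 ] turn [-2.000e-02 -2.000e-02 -6.562e+01]
```

Call:
send_rows(targets="0.02 -0.025 0 0 0 -6 60;0.045 -0.05 0 0 0 -13 60;0.07 -0.08 0 0 0 -20 60;0.10 -0.11 0 0 0 -27 60;0.13 -0.14 0 0 0 -34 60;0.155 -0.175 0 0 0 -41 60;0.18 -0.205 0 0 0 -48 60;0.21 -0.235 0 0 0 -55 60;0.235 -0.265 0 0 0 -62 60;0.26 -0.295 0 0 0 -65.6 60;0.285 -0.325 0.0 0 0 -65.6 60;0.31 -0.355 0.01 0 0 -65.6 60", grip_force=20)

```text
time_s: 1.3
ee_pos: [367.3, -101.9, 205.5]
ee_rot: [179.7, 0.1, 85.2]
force: [1.4, -1.0, 0.5]
gripper_width: 54.6
gripper_force: 0.0
```

```bash
python3 -c "
from h import *
delta(466.5,138,150)"
```

```text
t 1.3 ee [ 367.3 -101.9  205.5] [1.797e+02 1.000e-01 8.520e+01] d [0.2475 0.0784 0.0556] turn [ 0.28  0.06 -0.03]
```

Call:
send_rows(targets="0.03 0.01 0.005 0 0 0 60;0.065 0.02 0.01 0 0 0 60;0.10 0.03 0.02 0 0 0 60;0.135 0.043 0.03 0 0 0 60;0.17 0.054 0.035 0 0 0 60;0.20 0.063 0.04 0 0 0 60;0.225 0.072 0.045 0 0 0 60;0.242 0.077 0.05 0 0 0 60;0.249 0.079 0.054 0 0 0 60;0.249 0.079 0.054 0 0 0 60;0.249 0.079 0.054 0 0 0 60")

```text
time_s: 2.22
ee_pos: [464.8, 137.5, 149.6]
ee_rot: [-179.9, 0.1, 85.2]
force: [0.5, 0.1, -0.2]
gripper_width: 54.9
gripper_force: 0.0
```

Run:
```python
from h import *
delta(466.5,138,53)
for n in("side","top"): cv2.imwrite(f"pics/{n}2.png",Cam(n).im)
a=cv2.imread("pics/side2.png")[100:260,220:430];b=cv2.imread("pics/top2.png")[150:310,90:300]
cv2.imwrite("pics/c2.png",cv2.resize(np.hstack([a,b]),None,fx=1.9,fy=1.9,interpolation=cv2.INTER_CUBIC))
```

```text
t 2.22 ee [464.8 137.5 149.6] [-1.799e+02  1.000e-01  8.520e+01] d [0.0007 0.0017 0.0966] turn [-0.07  0.06  0.01]
```

View pics/c2.png

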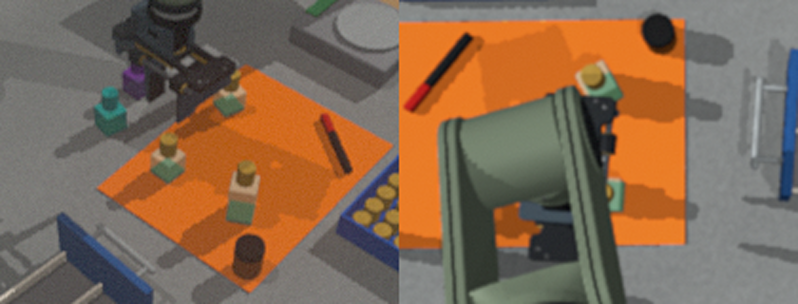

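The crop shows the open fingers at about side (310,155), above the short flacon at (308,179). The closest look-alikes, purple and turquoise, are off the mat. Descending.

Call:
send_rows(targets="0 0.001 0.015 0 0 0 60;0 0.0015 0.035 0 0 0 60;0 0.0015 0.055 0 0 0 60;0 0.0015 0.075 0 0 0 60;0 0.0015 0.088 0 0 0 60;0 0.0015 0.095 0 0 0 60;0 0.0015 0.097 0 0 0 60;0 0.0015 0.097 0 0 0 60;0 0.0015 0.097 0 0 0 30;0 0.0015 0.097 0 0 0 20;0 0.0015 0.097 0 0 0 10;0 0.0015 0.097 0 0 0 10")

```text
time_s: 3.32
ee_pos: [467.3, 138.1, 53.5]
ee_rot: [179.9, -0.0, 85.2]
force: [-2.1, 0.8, 1.0]
gripper_width: 30.9
gripper_force: 0.5
```

Call:
send_rows(targets="0 0 0 0 0 0 10;0 0 0 0 0 0 10;0 0 -0.002 0 0 0 10;0 0 -0.008 0 0 0 10;0 0 -0.018 0 0 0 10;0 0 -0.035 0 0 0 10;0 0 -0.055 0 0 0 10;0 0 -0.075 0 0 0 10;0 0 -0.095 0 0 0 10;0 0 -0.11 0 0 0 10;0 0 -0.118 0 0 0 10;0 0 -0.12 0 0 0 10")

```text
time_s: 4.32
ee_pos: [467.7, 138.2, 174.5]
ee_rot: [179.8, -0.1, 85.2]
force: [0.8, 0.1, -1.5]
gripper_width: 27.6
gripper_force: 19.9
```

Call:
send_rows(targets="-0.007 0.001 0 0 0 0 10;-0.022 0.004 0 0 0 0 10;-0.045 0.007 0 0 0 0 10;-0.073 0.012 0 0 0 0 10;-0.105 0.017 0 0 0 0 10;-0.138 0.023 0 0 0 0 10;-0.171 0.028 0 0 0 0 10;-0.204 0.033 0 0 0 0 10;-0.237 0.039 0 0 0 0 10;-0.27 0.044 0 0 0 0 10;-0.30 0.049 0 0 0 0 10;-0.326 0.053 0 0 0 0 10")

```text
time_s: 5.32
ee_pos: [491.2, -193.7, 171.3]
ee_rot: [-179.8, -0.0, 85.1]
force: [0.8, 0.7, -2.3]
gripper_width: 27.3
gripper_force: 19.9
```

Call:
send_rows(targets="-0.017 0.003 0 0 0 0 10;-0.028 0.005 0 0 0 0 10;-0.035 0.006 0 0 0 0 10;-0.037 0.006 0 0 0 0 10;-0.037 0.006 0 0 0 0 10;-0.037 0.006 0 0 0 0 10")

```text
time_s: 5.82
ee_pos: [495.0, -227.7, 172.7]
ee_rot: [-180.0, -0.0, 85.2]
force: [0.1, 0.4, -1.4]
gripper_width: 27.6
gripper_force: 19.9
```

Run:
```python
from h import *
delta(495.7,-228.6,63.5)
for n in("side","top"): cv2.imwrite(f"pics/{n}3.png",Cam(n).im)
a=cv2.imread("pics/side3.png")[150:360,80:350];b=cv2.imread("pics/top3.png")[150:360,240:510]
cv2.imwrite("pics/c3.png",cv2.resize(np.hstack([a,b]),None,fx=1.48,fy=1.48,interpolation=cv2.INTER_CUBIC))
```

```text
t 5.82 ee [ 495.  -227.7  172.7] [-180.    -0.    85.2] d [-0.0009  0.0009  0.1092] turn [-0.05 -0.04  0.03]
```

View pics/c3.png

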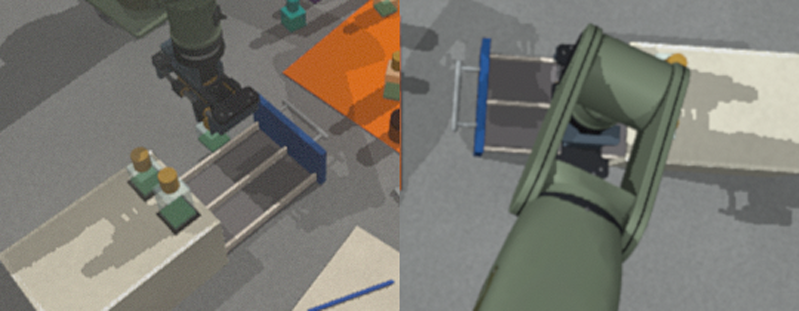

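Call:
send_rows(targets="-0.0005 0.001 0.012 0 0 0 10;-0.0005 0.001 0.03 0 0 0 10;-0.0005 0.001 0.05 0 0 0 10;-0.0005 0.001 0.07 0 0 0 10;-0.0005 0.001 0.086 0 0 0 10;-0.0005 0.001 0.097 0 0 0 10;-0.0005 0.001 0.103 0 0 0 10;-0.0005 0.001 0.106 0 0 0 10;-0.0005 0.001 0.108 0 0 0 10;-0.0005 0.001 0.109 0 0 0 10;-0.0005 0.001 0.109 0 0 0 10;-0.0005 0.001 0.109 0 0 0 10")

```text
time_s: 6.92
ee_pos: [496.6, -229.4, 64.6]
ee_rot: [179.9, 0.0, 85.2]
force: [0.1, 0.3, -2.7]
gripper_width: 27.7
gripper_force: 19.9
```

Call:
send_rows(targets="0 0 0.0005 0 0 0 10;0 0 0.001 0 0 0 10;0 0 0.0015 0 0 0 10;0 0 0.0015 0 0 0 10")

```text
time_s: 7.25
ee_pos: [496.2, -229.3, 62.5]
ee_rot: [180.0, 0.0, 85.2]
force: [0.6, 0.7, -1.4]
gripper_width: 27.5
gripper_force: 19.9
```

Call:
send_rows(targets="0 0 0.0004 0 0 0 10;0 0 0.0008 0 0 0 10;0 0 0.0008 0 0 0 10")

```text
time_s: 7.5
ee_pos: [496.2, -229.4, 62.3]
ee_rot: [180.0, 0.0, 85.2]
force: [-2.1, 0.6, 3.8]
gripper_width: 27.5
gripper_force: 19.9
```

Contact is felt, so I'll release and retreat.

Call:
send_rows(targets="0 0 0 0 0 0 36;0 0 0 0 0 0 45;0 0 0 0 0 0 60;0 0 0 0 0 0 60;0 0 -0.01 0 0 0 60;0 0 -0.03 0 0 0 60;0 0 -0.055 0 0 0 60;0 0 -0.08 0 0 0 60;0 0 -0.1 0 0 0 60;0 0 -0.115 0 0 0 60;0 0 -0.12 0 0 0 60;0 0 -0.12 0 0 0 60")

```text
time_s: 8.5
ee_pos: [497.0, -229.6, 183.5]
ee_rot: [179.8, 0.1, 85.2]
force: [-0.3, -0.1, -0.6]
gripper_width: 54.7
gripper_force: 0.0
```

```bash
python3 -c "
from h import *
delta(448,326.5,150)"
```

```text
t 8.5 ee [ 497.  -229.6  183.5] [1.798e+02 1.000e-01 8.520e+01] d [ 0.5501 -0.0956  0.0324] turn [ 0.2   0.08 -0.01]
```

Call:
send_rows(targets="0.015 -0.003 0 0 0 0 60;0.04 -0.007 0 0 0 0 60;0.075 -0.013 0 0 0 0 60;0.113 -0.02 0 0 0 0 60;0.151 -0.026 0 0 0 0 60;0.189 -0.033 0 0 0 0 60;0.227 -0.04 0 0 0 0 60;0.265 -0.046 0 0 0 0 60;0.303 -0.053 0 0 0 0 60;0.341 -0.059 0 0 0 0 60;0.379 -0.066 0 0 0 0 60;0.417 -0.072 0.005 0 0 0 60")

```text
time_s: 9.5
ee_pos: [457.8, 194.5, 176.0]
ee_rot: [-179.9, 0.0, 85.2]
force: [0.8, 0.8, -0.2]
gripper_width: 54.8
gripper_force: 0.0
```

Call:
send_rows(targets="0.036 -0.006 0.005 0 0 0 60;0.07 -0.012 0.012 0 0 0 60;0.098 -0.017 0.018 0 0 0 60;0.118 -0.021 0.022 0 0 0 60;0.129 -0.023 0.026 0 0 0 60;0.133 -0.0235 0.028 0 0 0 60;0.133 -0.0235 0.028 0 0 0 60;0.133 -0.0235 0.028 0 0 0 60")

```text
time_s: 10.17
ee_pos: [446.9, 325.8, 148.2]
ee_rot: [-180.0, 0.1, 85.2]
force: [0.1, -0.2, -0.2]
gripper_width: 54.6
gripper_force: 0.0
```

Run:
```python
from h import *
delta(448,326.5,53)
S,T=Cam("side"),Cam("top")
for n,C in(("S",S),("T",T)):
    for c,st in blobs(C.im,(14,110,90),(28,255,255),15): 
        if (n=="S" and c[0]<390 and c[1]>100) or (n=="T" and c[1]>150): print(n,c,st)
print(S.px([496.2,-229.3,76]),T.px([496.2,-229.3,76]))
```

```text
t 10.17 ee [446.9 325.8 148.2] [-1.80e+02  1.00e-01  8.52e+01] d [0.001  0.0011 0.0952] turn [-0.05  0.09 -0.03]
S [341.9 141.2] [338 136   9  12  86]
S [349.1 190.8] [344 184  11  15 131]
S [347.6 203.6] [344 201  10   6  22]
S [226.3 255. ] [221 249  11  14 113]
S [174.4 254.7] [169 250  13  13  99]
S [193.4 270.4] [187 263  14  17 147]
T [190.8 188.9] [185 183  13  13 123]
T [425.6 192.9] [418 186  16  14 160]
T [420.1 232.3] [413 226  15  13 152]
T [348.3 236. ] [343 231  12  11 105]
T [116.8 259.1] [111 253  13  12 116]
T [554.3 288.4] [549 283  11  12 124]
[226.1550084  255.17475546] [346.85460176 235.4881633 ]
```

Short 1 is standing in its slot: its cap is within 1.5 px of the prediction in both views. Grasping the second short.

Call:
send_rows(targets="0.001 0.001 0.015 0 0 0 60;0.001 0.001 0.035 0 0 0 60;0.001 0.001 0.055 0 0 0 60;0.001 0.001 0.075 0 0 0 60;0.001 0.001 0.088 0 0 0 60;0.001 0.001 0.094 0 0 0 60;0.001 0.001 0.0955 0 0 0 60;0.001 0.001 0.0955 0 0 0 60;0.001 0.001 0.0955 0 0 0 30;0.001 0.001 0.0955 0 0 0 20;0.001 0.001 0.0955 0 0 0 10;0.001 0.001 0.0955 0 0 0 10")

```text
time_s: 11.27
ee_pos: [448.6, 327.9, 53.8]
ee_rot: [179.9, -0.0, 85.2]
force: [0.3, -0.2, -0.6]
gripper_width: 31.0
gripper_force: 0.4
```

Call:
send_rows(targets="0 0 0 0 0 0 10;0 0 0 0 0 0 10;0 0 -0.002 0 0 0 10;0 0 -0.008 0 0 0 10;0 0 -0.018 0 0 0 10;0 0 -0.035 0 0 0 10;0 0 -0.055 0 0 0 10;0 0 -0.075 0 0 0 10;0 0 -0.095 0 0 0 10;0 0 -0.11 0 0 0 10;0 0 -0.118 0 0 0 10;0 0 -0.12 0 0 0 10")

```text
time_s: 12.27
ee_pos: [449.1, 328.2, 175.3]
ee_rot: [179.8, -0.1, 85.2]
force: [0.1, 0.2, -0.8]
gripper_width: 27.4
gripper_force: 19.9
```

```bash
python3 -c "
from h import *
delta(500.5,-154,180)"
```

```text
t 12.27 ee [449.1 328.2 175.3] [ 1.798e+02 -1.000e-01  8.520e+01] d [-0.4762  0.0917 -0.0056] turn [ 0.18 -0.14 -0.02]
```

Call:
send_rows(targets="-0.007 0.001 0 0 0 0 10;-0.022 0.004 0 0 0 0 10;-0.045 0.009 0 0 0 0 10;-0.075 0.014 0 0 0 0 10;-0.11 0.021 -0.002 0 0 0 10;-0.147 0.028 -0.002 0 0 0 10;-0.184 0.035 -0.004 0 0 0 10;-0.221 0.043 -0.004 0 0 0 10;-0.258 0.05 -0.005 0 0 0 10;-0.295 0.057 -0.005 0 0 0 10;-0.332 0.064 -0.005 0 0 0 10;-0.369 0.071 -0.005 0 0 0 10")

```text
time_s: 13.27
ee_pos: [486.2, -48.8, 177.0]
ee_rot: [-179.8, 0.0, 85.2]
force: [-0.3, 1.1, -2.1]
gripper_width: 27.6
gripper_force: 19.9
```

Call:
send_rows(targets="-0.035 0.007 0 0 0 0 10;-0.063 0.012 0 0 0 0 10;-0.085 0.016 0 0 0 0 10;-0.099 0.019 0 0 0 0 10;-0.106 0.0205 0 0 0 0 10;-0.1075 0.0205 0 0 0 0 10;-0.1075 0.0205 0 0 0 0 10;-0.1075 0.0205 0 0 0 0 10")

```text
time_s: 13.93
ee_pos: [498.8, -154.1, 177.7]
ee_rot: [-179.9, -0.0, 85.2]
force: [1.3, -0.2, -0.6]
gripper_width: 27.4
gripper_force: 19.9
```

```bash
python3 -c "
from h import *
delta(501,-154,62.8)"
```

```text
t 13.93 ee [ 498.8 -154.1  177.7] [-179.9   -0.    85.2] d [0.0002 0.0023 0.1149] turn [-0.07 -0.03  0.01]
```

Call:
send_rows(targets="0 0.001 0.012 0 0 0 10;0 0.001 0.03 0 0 0 10;0 0.001 0.05 0 0 0 10;0 0.001 0.07 0 0 0 10;0 0.001 0.088 0 0 0 10;0 0.001 0.101 0 0 0 10;0 0.001 0.109 0 0 0 10;0 0.001 0.112 0 0 0 10;0 0.001 0.113 0 0 0 10;0 0.001 0.114 0 0 0 10;0 0.001 0.1145 0 0 0 10;0 0.001 0.1145 0 0 0 10")

```text
time_s: 14.93
ee_pos: [500.9, -155.0, 64.3]
ee_rot: [179.9, 0.0, 85.2]
force: [0.2, 0.8, -1.8]
gripper_width: 27.4
gripper_force: 19.9
```

Call:
send_rows(targets="0 0 0.0003 0 0 0 10;0 0 0.0006 0 0 0 10;0 0 0.0006 0 0 0 10")

```text
time_s: 15.18
ee_pos: [500.5, -155.0, 63.3]
ee_rot: [180.0, 0.0, 85.2]
force: [-0.2, -0.2, -1.3]
gripper_width: 27.4
gripper_force: 19.9
```

Call:
send_rows(targets="0 0 0.0004 0 0 0 10;0 0 0.0008 0 0 0 10;0 0 0.0008 0 0 0 10")

```text
time_s: 15.43
ee_pos: [500.5, -155.0, 62.5]
ee_rot: [180.0, 0.0, 85.2]
force: [-0.3, 0.1, 1.0]
gripper_width: 27.6
gripper_force: 19.9
```

Call:
send_rows(targets="0 0 0.0003 0 0 0 10;0 0 0.0003 0 0 0 36;0 0 0.0003 0 0 0 45;0 0 0.0003 0 0 0 60;0 0 0.0003 0 0 0 60;0 0 -0.01 0 0 0 60;0 0 -0.03 0 0 0 60;0 0 -0.055 0 0 0 60;0 0 -0.08 0 0 0 60;0 0 -0.1 0 0 0 60;0 0 -0.115 0 0 0 60;0 0 -0.12 0 0 0 60")

```text
time_s: 16.43
ee_pos: [501.9, -155.4, 185.6]
ee_rot: [179.7, 0.1, 85.2]
force: [0.6, -1.0, -0.1]
gripper_width: 55.0
gripper_force: 0.0
```

```bash
python3 -c "
from h import *
delta(611,145.5,180)"
```

```text
t 16.43 ee [ 501.9 -155.4  185.6] [1.797e+02 1.000e-01 8.520e+01] d [0.309  0.0834 0.0057] turn [ 0.33  0.08 -0.02]
```

Call:
send_rows(targets="0.015 0.004 0 0 0 0 60;0.04 0.011 0 0 0 0 60;0.075 0.02 0 0 0 0 60;0.112 0.03 0 0 0 0 60;0.15 0.04 0 0 0 0 60;0.188 0.05 0 0 0 0 60;0.225 0.06 0 0 0 0 60;0.26 0.07 0 0 0 0 60;0.286 0.077 0 0 0 0 60;0.303 0.082 0 0 0 0 60;0.309 0.084 0.002 0 0 0 60;0.309 0.084 0.002 0 0 0 60")

```text
time_s: 17.43
ee_pos: [609.9, 146.5, 179.3]
ee_rot: [-179.9, 0.1, 85.3]
force: [0.6, -0.8, -0.2]
gripper_width: 54.8
gripper_force: 0.0
```

Call:
send_rows(targets="0 0 0 0 0 0 60;0 0 0 0 0 0 60")

```text
time_s: 17.6
ee_pos: [609.6, 144.3, 180.2]
ee_rot: [-180.0, 0.1, 85.1]
force: [-0.1, -0.1, -0.4]
gripper_width: 54.6
gripper_force: 0.0
```

Run:
```python
from h import *
delta(611,145.5,85)
S,T=Cam("side"),Cam("top")
for n,C in(("S",S),("T",T)):
    for c,st in blobs(C.im,(14,110,90),(28,255,255),15): 
        if (n=="S" and c[0]<390 and c[1]>100) or (n=="T" and c[1]>150): print(n,c,st)
for p in([496.2,-229.3,76],[500.5,-155,76]):print(S.px(p),T.px(p))
```

```text
t 17.6 ee [609.6 144.3 180.2] [-1.80e+02  1.00e-01  8.51e+01] d [0.0014 0.0014 0.0951] turn [-0.04  0.06 -0.1 ]
S [349.  190.6] [344 183  11  15 129]
S [346.2 203.5] [341 201  14   6  33]
S [246.3 239.2] [242 233  10  14 101]
S [225.9 255. ] [221 249  10  14 107]
S [174.  254.8] [168 250  12  10  65]
S [193.3 270.5] [187 263  14  17 154]
T [425.6 192.8] [418 186  16  14 161]
T [421.6 231.7] [416 226  12  13 119]
T [319.  234.7] [314 229  11  12  97]
T [348.5 236. ] [344 231  11  11  98]
T [554.3 288.4] [549 283  11  12 124]
[226.1550084  255.17475546] [346.85460176 235.4881633 ]
[247.34432726 238.85224366] [316.142537   234.12821815]
```

Both shorts stand. Grasping the tall one by its cap.

Call:
send_rows(targets="0.001 0.001 0.015 0 0 0 60;0.001 0.001 0.035 0 0 0 60;0.001 0.001 0.055 0 0 0 60;0.001 0.001 0.075 0 0 0 60;0.001 0.001 0.088 0 0 0 60;0.001 0.001 0.094 0 0 0 60;0.001 0.001 0.0955 0 0 0 60;0.001 0.001 0.0955 0 0 0 60;0.001 0.001 0.0955 0 0 0 30;0.001 0.001 0.0955 0 0 0 20;0.001 0.001 0.0955 0 0 0 10;0.001 0.001 0.0955 0 0 0 10")

```text
time_s: 18.7
ee_pos: [611.5, 147.0, 85.5]
ee_rot: [179.9, -0.0, 85.2]
force: [-1.2, 0.2, 1.0]
gripper_width: 30.8
gripper_force: 0.5
```

Call:
send_rows(targets="0 0 0 0 0 0 10;0 0 0 0 0 0 10;0 0 -0.002 0 0 0 10;0 0 -0.008 0 0 0 10;0 0 -0.018 0 0 0 10;0 0 -0.035 0 0 0 10;0 0 -0.055 0 0 0 10;0 0 -0.075 0 0 0 10;0 0 -0.095 0 0 0 10;0 0 -0.11 0 0 0 10;0 0 -0.118 0 0 0 10;0 0 -0.12 0 0 0 10")

```text
time_s: 19.7
ee_pos: [612.1, 147.1, 207.1]
ee_rot: [179.8, -0.1, 85.2]
force: [0.9, 0.9, -2.1]
gripper_width: 27.7
gripper_force: 19.9
```

```bash
python3 -c "
from h import *
delta(579,-200,205)"
```

```text
t 19.7 ee [612.1 147.1 207.1] [ 1.798e+02 -1.000e-01  8.520e+01] d [-0.3486 -0.0038  0.0017] turn [ 0.22 -0.06 -0.02]
```

Call:
send_rows(targets="-0.007 0 0 0 0 0 10;-0.022 0 0 0 0 0 10;-0.045 0 0 0 0 0 10;-0.075 0 0 0 0 0 10;-0.11 -0.001 0 0 0 0 10;-0.147 -0.001 0 0 0 0 10;-0.184 -0.002 0 0 0 0 10;-0.221 -0.002 0 0 0 0 10;-0.257 -0.003 0 0 0 0 10;-0.288 -0.003 0 0 0 0 10;-0.313 -0.003 0 0 0 0 10;-0.332 -0.003 0 0 0 0 10")

```text
time_s: 20.7
ee_pos: [578.2, -187.3, 203.2]
ee_rot: [-179.8, 0.0, 85.0]
force: [0.2, 0.1, -2.2]
gripper_width: 27.8
gripper_force: 19.9
```

Call:
send_rows(targets="-0.01 0 0 0 0 0 10;-0.0155 0 0 0 0 0 10;-0.0165 0 0 0 0 0 10;-0.0165 0 0 0 0 0 10;-0.0165 0 0 0 0 0 10")

```text
time_s: 21.12
ee_pos: [578.9, -199.1, 204.6]
ee_rot: [-180.0, -0.0, 85.2]
force: [-0.2, 0.7, -2.8]
gripper_width: 27.5
gripper_force: 19.9
```

```bash
python3 -c "
from h import *
delta(579,-200,94.5)"
```

```text
t 21.12 ee [ 578.9 -199.1  204.6] [-180.    -0.    85.2] d [-0.001   0.0002  0.1101] turn [-0.03 -0.03  0.04]
```

Call:
send_rows(targets="0 -0.0005 0.012 0 0 0 10;0 -0.0005 0.03 0 0 0 10;0 -0.0005 0.05 0 0 0 10;0 -0.0005 0.07 0 0 0 10;0 -0.0005 0.086 0 0 0 10;0 -0.0005 0.097 0 0 0 10;0 -0.0005 0.104 0 0 0 10;0 -0.0005 0.107 0 0 0 10;0 -0.0005 0.108 0 0 0 10;0 -0.0005 0.109 0 0 0 10;0 -0.0005 0.1095 0 0 0 10;0 -0.0005 0.1095 0 0 0 10")

```text
time_s: 22.12
ee_pos: [578.9, -200.3, 96.0]
ee_rot: [179.9, 0.0, 85.2]
force: [0.4, 0.4, -3.1]
gripper_width: 27.4
gripper_force: 19.9
```

Call:
send_rows(targets="0 0 0.0004 0 0 0 10;0 0 0.0008 0 0 0 10;0 0 0.0008 0 0 0 10")

```text
time_s: 22.37
ee_pos: [578.5, -200.1, 94.6]
ee_rot: [180.0, 0.0, 85.2]
force: [-0.2, -1.2, -1.9]
gripper_width: 27.6
gripper_force: 19.9
```

Call:
send_rows(targets="0 0 0.0004 0 0 0 10;0 0 0.0008 0 0 0 10;0 0 0.0008 0 0 0 10")

```text
time_s: 22.62
ee_pos: [578.5, -200.2, 94.1]
ee_rot: [180.0, 0.0, 85.2]
force: [-1.4, 0.3, 1.0]
gripper_width: 27.3
gripper_force: 19.9
```

Call:
send_rows(targets="0 0 0.0003 0 0 0 10;0 0 0.0003 0 0 0 36;0 0 0.0003 0 0 0 45;0 0 0.0003 0 0 0 60;0 0 0.0003 0 0 0 60;0 0 -0.01 0 0 0 60;0 0 -0.03 0 0 0 60;0 0 -0.055 0 0 0 60;0 0 -0.08 0 0 0 60;0 0 -0.1 0 0 0 60;0 0 -0.105 0 0 0 60;0 0 -0.105 0 0 0 60")

```text
time_s: 23.62
ee_pos: [579.4, -200.4, 200.9]
ee_rot: [179.7, 0.1, 85.2]
force: [0.7, -0.3, -0.5]
gripper_width: 54.9
gripper_force: 0.0
```

Call:
send_rows(targets="0.015 -0.001 0 0 0 0 40;0.04 -0.005 0 0 0 0 20;0.075 -0.01 0 0 0 0 0;0.112 -0.02 0 0 0 0 0;0.15 -0.025 0 0 0 0 0;0.185 -0.03 0 0 0 0 0;0.21 -0.035 0 0 0 0 0;0.225 -0.035 0 0 0 0 0;0.23 -0.035 0 0 0 0 0;0.23 -0.035 0 0 0 0 0")

```text
time_s: 24.45
ee_pos: [561.9, 33.6, 197.2]
ee_rot: [-179.8, 0.0, 85.3]
force: [-0.7, -0.3, 1.0]
gripper_width: 0.6
gripper_force: 0.0
```

Run:
```python
from h import *
S,T=Cam("side"),Cam("top")
for n,C in(("S",S),("T",T)):
    for c,st in blobs(C.im,(14,110,90),(28,255,255),15): 
        if (n=="S" and c[0]<390 and c[1]>100) or (n=="T" and c[1]>150): print(n,c,st)
for p in([496.2,-229.3,76],[500.5,-155,76],[578.5,-200,108]):print(S.px(p),T.px(p))
hsv=cv2.cvtColor(T.im,cv2.COLOR_BGR2HSV)
m=np.zeros(hsv.shape[:2],np.uint8); m[160:270,270:320]=cv2.inRange(hsv[160:270,270:320],(100,90,40),(125,255,255))
r=cv2.minAreaRect(max(cv2.findContours(m,0,2)[0],key=cv2.contourArea));print("panel c",T.plane(r[0],101),r)
a=S.im[150:360,80:350];b=T.im[150:360,240:510]
cv2.imwrite("pics/c4.png",cv2.resize(np.hstack([a,b]),None,fx=1.48,fy=1.48,interpolation=cv2.INTER_CUBIC))
# handle bar in the top view, plane z=70
for x in range(186,246,10): print(x,int(T.im[x,265:288].mean(1).argmax())+265, T.plane((T.im[x,265:288].mean(1).argmax()+265,x),72)[:2].round(1))
delta(552,-20,60)
```

```text
S [246.5 239.3] [242 233  10  14 105]
S [226. 255.] [221 249  10  14 103]
S [175.6 253.9] [172 250   8   9  40]
S [255.3 258.8] [251 252  10  15 114]
S [193.2 270.3] [187 263  14  17 148]
T [425.6 192.9] [418 186  16  14 161]
T [337.5 200.2] [332 195  12  12 107]
T [421.4 231.9] [416 226  12  13 115]
T [318.9 234.7] [314 229  11  12 102]
T [348.7 235.8] [344 231  11  11  93]
T [554.2 288.3] [549 283  11  12 125]
[226.1550084  255.17475546] [346.85460176 235.4881633 ]
[247.34432726 238.85224366] [316.142537   234.12821815]
[255.8813836  258.76386049] [335.34747936 199.76415785]
panel c [ 544.02517847 -104.76676109  101.        ] ((295.51959228515625, 215.03390502929688), (6.724843978881836, 78.48544311523438), 3.7313973903656006)
186 276 [621.5 -59.6]
196 279 [596.3 -66.6]
206 278 [571.4 -63.8]
216 277 [546.7 -61. ]
226 276 [522.1 -58.2]
236 276 [497.7 -57.9]
t 24.55 ee [562.4  31.7 197.7] [-179.9    0.    85.2] d [-0.0523 -0.0058  0.1377] turn [-0.1   0.05 -0.01]
```

View pics/c4.png

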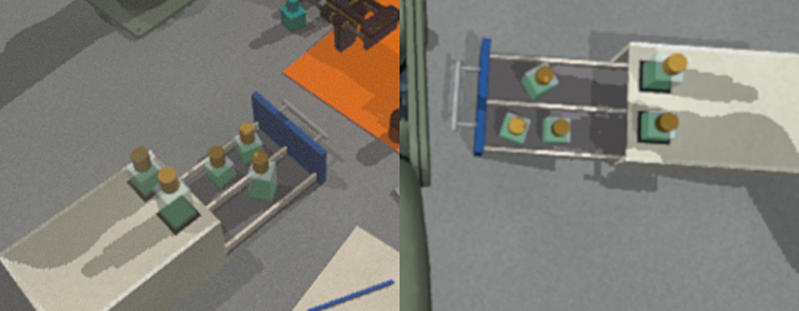

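All three stand in their own rows: top crop, tall at (540,78), shorts at (515,127) and (556,130). The handle bar is at about (549,−62). I'll come down in front of it with the fingers shut.

Call:
send_rows(targets="-0.01 -0.002 0.02 0 0 0 0;-0.02 -0.004 0.05 0 0 0 0;-0.03 -0.006 0.085 0 0 0 0;-0.033 -0.006 0.115 0 0 0 0;-0.033 -0.006 0.135 0 0 0 0;-0.033 -0.006 0.141 0 0 0 0;-0.033 -0.006 0.142 0 0 0 0;-0.033 -0.006 0.142 0 0 0 0")

```text
time_s: 25.22
ee_pos: [554.7, -1.0, 57.1]
ee_rot: [180.0, 0.0, 85.1]
force: [0.2, 0.3, -0.1]
gripper_width: 0.6
gripper_force: 0.0
```

```bash
python3 -c "
from h import *
delta(550,-42,55)"
```

```text
t 25.22 ee [554.7  -1.   57.1] [180.    0.   85.1] d [-0.0412 -0.0012  0.0021] turn [ 0.05  0.01 -0.07]
```

Approach slowly until contact.

Call:
send_rows(targets="-0.006 -0.001 0 0 0 0 0;-0.013 -0.001 0 0 0 0 0;-0.02 -0.001 0 0 0 0 0;-0.026 -0.001 0 0 0 0 0;-0.03 -0.001 0 0 0 0 0;-0.033 -0.001 0 0 0 0 0;-0.035 -0.001 0 0 0 0 0;-0.037 -0.001 0 0 0 0 0;-0.039 -0.001 0 0 0 0 0;-0.041 -0.001 0 0 0 0 0;-0.043 -0.001 0 0 0 0 0;-0.045 -0.001 0 0 0 0 0")

```text
time_s: 26.22
ee_pos: [549.4, -44.6, 56.6]
ee_rot: [-180.0, -0.0, 85.2]
force: [-0.5, 3.9, -0.1]
gripper_width: 0.4
gripper_force: 1.6
```

Call:
send_rows(targets="-0.002 0 0 0 0 0 0;-0.0045 0 0 0 0 0 0;-0.0075 0 0 0 0 0 0;-0.011 0 0 0 0 0 0;-0.015 0 0 0 0 0 0;-0.0195 0 0 0 0 0 0;-0.024 0 0 0 0 0 0;-0.0285 0 0 0 0 0 0;-0.033 0 0 0 0 0 0;-0.0375 0 0 0 0 0 0;-0.042 0 0 0 0 0 0;-0.0465 0 0 0 0 0 0")

```text
time_s: 27.22
ee_pos: [545.4, -91.9, 56.6]
ee_rot: [-180.0, 0.0, 85.2]
force: [1.0, 3.3, -0.5]
gripper_width: 0.4
gripper_force: 1.7
```

Call:
send_rows(targets="-0.0045 0 0 0 0 0 0;-0.009 0 0 0 0 0 0;-0.0135 0 0 0 0 0 0;-0.018 0 0 0 0 0 0;-0.0225 0 0 0 0 0 0;-0.027 0 0 0 0 0 0;-0.0315 0 0 0 0 0 0;-0.036 0 0 0 0 0 0;-0.0405 0 0 0 0 0 0;-0.045 0 0 0 0 0 0;-0.0495 0 0 0 0 0 0;-0.054 0 0 0 0 0 0")

```text
time_s: 28.22
ee_pos: [540.8, -145.7, 56.6]
ee_rot: [-180.0, 0.0, 85.2]
force: [0.9, 3.7, -0.2]
gripper_width: 0.6
gripper_force: 1.7
```

Run:
```python
from h import *
S=Cam("side")
a=S.im[150:360,80:350]
cv2.imwrite("pics/c5.png",cv2.resize(a,None,fx=2,fy=2,interpolation=cv2.INTER_CUBIC))
delta(531,-262,56)
```

```text
t 28.27 ee [ 540.8 -146.8   56.7] [1.80e+02 1.00e-01 8.52e+01] d [-1.157e-01 -1.000e-04  8.000e-04] turn [ 0.01  0.08 -0.01]
```

View pics/c5.png

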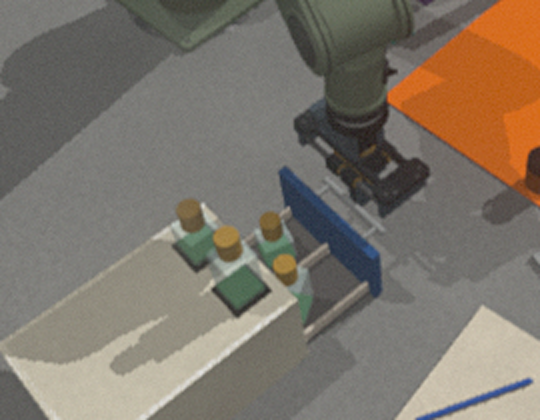

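The flacons still stand: caps at (270,225) and (285,268), with the inner short already inside the cabinet. Continuing; the stop is expected after about 115 to 120 mm more.

Call:
send_rows(targets="-0.002 0 0 0 0 0 0;-0.005 0 0 0 0 0 0;-0.009 0 0 0 0 0 0;-0.0135 0 0 0 0 0 0;-0.018 0 0 0 0 0 0;-0.0225 0 0 0 0 0 0;-0.027 0 0 0 0 0 0;-0.0315 0 0 0 0 0 0;-0.036 0 0 0 0 0 0;-0.0405 0 0 0 0 0 0;-0.045 0 0 0 0 0 0;-0.0495 0 0 0 0 0 0")

```text
time_s: 29.27
ee_pos: [536.7, -195.0, 56.7]
ee_rot: [180.0, 0.0, 85.2]
force: [0.9, 3.7, -0.0]
gripper_width: 0.2
gripper_force: 1.7
```

Call:
send_rows(targets="-0.0045 0 0 0 0 0 0;-0.009 0 0 0 0 0 0;-0.0135 0 0 0 0 0 0;-0.018 0 0 0 0 0 0;-0.0225 0 0 0 0 0 0;-0.0265 0 0 0 0 0 0;-0.0305 0 0 0 0 0 0;-0.034 0 0 0 0 0 0;-0.037 0 0 0 0 0 0;-0.0395 0 0 0 0 0 0;-0.0415 0 0 0 0 0 0;-0.043 0 0 0 0 0 0")

```text
time_s: 30.27
ee_pos: [533.1, -237.7, 56.7]
ee_rot: [-180.0, 0.0, 85.2]
force: [0.8, 4.1, 1.2]
gripper_width: 0.7
gripper_force: 1.6
```

Call:
send_rows(targets="-0.001 0 0 0 0 0 0;-0.002 0 0 0 0 0 0;-0.003 0 0 0 0 0 0;-0.004 0 0 0 0 0 0;-0.005 0 0 0 0 0 0;-0.006 0 0 0 0 0 0;-0.007 0 0 0 0 0 0;-0.008 0 0 0 0 0 0")

```text
time_s: 30.93
ee_pos: [532.4, -245.5, 56.6]
ee_rot: [-180.0, 0.0, 85.2]
force: [0.1, 2.2, 1.6]
gripper_width: 0.2
gripper_force: 1.5
```

Call:
send_rows(targets="-0.001 0 0 0 0 0 0;-0.002 0 0 0 0 0 0;-0.003 0 0 0 0 0 0;-0.004 0 0 0 0 0 0;-0.005 0 0 0 0 0 0;-0.006 0 0 0 0 0 0;-0.007 0 0 0 0 0 0;-0.008 0 0 0 0 0 0")

```text
time_s: 31.6
ee_pos: [531.8, -253.5, 56.7]
ee_rot: [180.0, 0.0, 85.2]
force: [-0.1, 3.0, 2.3]
gripper_width: 0.7
gripper_force: 1.5
```

Call:
send_rows(targets="-0.001 0 0 0 0 0 0;-0.002 0 0 0 0 0 0;-0.003 0 0 0 0 0 0;-0.004 0 0 0 0 0 0")

```text
time_s: 31.93
ee_pos: [531.5, -257.1, 56.7]
ee_rot: [-180.0, -0.0, 85.2]
force: [1.1, 6.9, 3.0]
gripper_width: 0.7
gripper_force: 3.4
```

Call:
send_rows(targets="-0.001 0 0 0 0 0 0;-0.002 0 0 0 0 0 0;-0.003 0 0 0 0 0 0")

```text
time_s: 32.18
ee_pos: [531.5, -257.2, 56.7]
ee_rot: [-180.0, -0.3, 85.1]
force: [2.7, 14.9, 5.2]
gripper_width: 0.3
gripper_force: 7.8
```

The TCP has stopped advancing and the force is rising, so the drawer is at its stop. I'll hold briefly, then back off.

Call:
send_rows(targets="-0.001 0 0 0 0 0 0;-0.001 0 0 0 0 0 0;0.003 0 0 0 0 0 0;0.008 0 0 0 0 0 0;0.015 0 0 0 0 0 0;0.03 0 0 0 0 0 0;0.05 0 0 0 0 0 0;0.075 0 -0.02 0 0 0 0;0.1 0 -0.05 0 0 0 0;0.125 0 -0.08 0 0 0 0;0.14 0 -0.1 0 0 0 0;0.145 0 -0.105 0 0 0 0")

```text
time_s: 33.18
ee_pos: [545.4, -113.6, 165.5]
ee_rot: [179.6, 0.0, 85.3]
force: [-0.3, 0.1, 0.1]
gripper_width: 0.7
gripper_force: 0.0
```

Call:
send_rows(targets="0.015 0 0 0 0 0 0;0.04 -0.01 0 0 0 0 0;0.07 -0.03 0 0 0 0 0;0.1 -0.05 0 0 0 0 0;0.125 -0.07 0 0 0 0 0;0.14 -0.08 0 0 0 0 0;0.145 -0.085 0 0 0 0 0;0.145 -0.085 0 0 0 0 0")

```text
time_s: 33.85
ee_pos: [469.7, 36.4, 161.0]
ee_rot: [-179.9, 0.0, 85.3]
force: [0.1, -0.4, 0.7]
gripper_width: 0.3
gripper_force: 0.0
```

Run:
```python
from h import *
S=Cam("side");T=Cam("top")
a=S.im[150:360,80:350];b=T.im[150:360,290:560]
cv2.imwrite("pics/c6.png",cv2.resize(np.hstack([a,b]),None,fx=1.48,fy=1.48,interpolation=cv2.INTER_CUBIC))
cv2.imwrite("pics/s6.png",S.im)
hsv=cv2.cvtColor(T.im,cv2.COLOR_BGR2HSV)
m=np.zeros(hsv.shape[:2],np.uint8); m[160:290,330:420]=cv2.inRange(hsv[160:290,330:420],(100,90,40),(125,255,255))
r=cv2.minAreaRect(max(cv2.findContours(m,0,2)[0],key=cv2.contourArea));print("panel c",T.plane(r[0],101),r)
```

```text
panel c [ 525.83160277 -313.18035811  101.        ] ((383.1460266113281, 221.47244262695312), (13.670307159423828, 79.34581756591797), 1.8476102352142334)
```

View pics/c6.png

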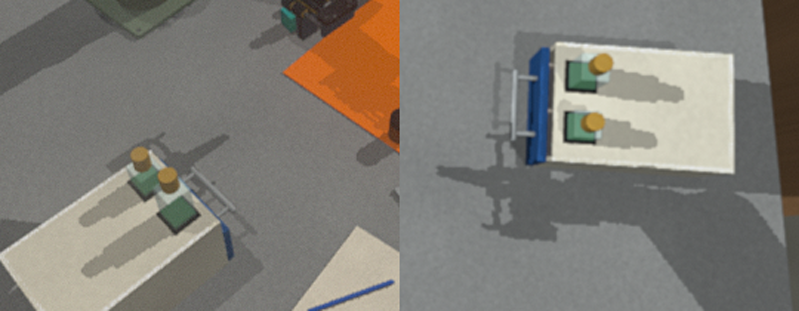

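Run:
```python
from h import *
S=Cam("side");T=Cam("top")
u=np.array([-.083,-.9966]);v=np.array([.9966,-.083])
for row in (195,215,230,245):
    g=T.im[row].astype(int); print(row,[(i,g[i].tolist()) for i in range(376,402,2)])
    e=[i for i in range(480,540) if g[i].mean()>150][-1]; p=T.plane((e,row),140); print("back",p[:2].round(1),"face",(p[:2]-280*u).round(1), "face px",T.px([*(p[:2]-280*u),140]).round(1))
a=T.im[165:275,360:450];b=S.im[240:350,190:280]
cv2.imwrite("pics/c7.png",cv2.resize(np.hstack([a,b]),None,fx=4.4,fy=4.4,interpolation=cv2.INTER_CUBIC))
```

```text
195 [(376, [114, 113, 111]), (378, [104, 67, 43]), (380, [103, 61, 28]), (382, [104, 60, 30]), (384, [108, 63, 31]), (386, [142, 84, 41]), (388, [128, 75, 36]), (390, [117, 73, 47]), (392, [88, 94, 98]), (394, [123, 132, 135]), (396, [176, 191, 193]), (398, [171, 187, 189]), (400, [171, 187, 188])]
back [ 578.6 -614.7] face [ 601.9 -335.7] face px [395.  186.6]
215 [(376, [110, 97, 87]), (378, [97, 58, 29]), (380, [90, 54, 27]), (382, [103, 61, 29]), (384, [113, 67, 32]), (386, [134, 81, 40]), (388, [125, 74, 36]), (390, [95, 68, 53]), (392, [70, 70, 72]), (394, [161, 176, 178]), (396, [205, 222, 224]), (398, [203, 220, 222]), (400, [201, 219, 221])]
back [ 531.6 -610.5] face [ 554.8 -331.4] face px [394.2 206.6]
230 [(376, [108, 86, 74]), (378, [73, 42, 20]), (380, [90, 53, 26]), (382, [100, 58, 27]), (384, [139, 83, 40]), (386, [133, 78, 37]), (388, [119, 70, 33]), (390, [82, 69, 64]), (392, [76, 79, 80]), (394, [188, 201, 203]), (396, [196, 215, 218]), (398, [176, 192, 194]), (400, [130, 142, 144])]
back [ 496.7 -607.3] face [ 519.9 -328.3] face px [393.6 221.6]
245 [(376, [55, 36, 24]), (378, [62, 36, 16]), (380, [102, 61, 29]), (382, [101, 60, 28]), (384, [135, 81, 40]), (386, [123, 73, 35]), (388, [117, 71, 40]), (390, [71, 66, 68]), (392, [96, 102, 103]), (394, [188, 205, 207]), (396, [196, 214, 216]), (398, [200, 219, 221]), (400, [137, 149, 150])]
back [ 462.1 -604.2] face [ 485.4 -325.2] face px [393.  236.5]
```

View pics/c7.png

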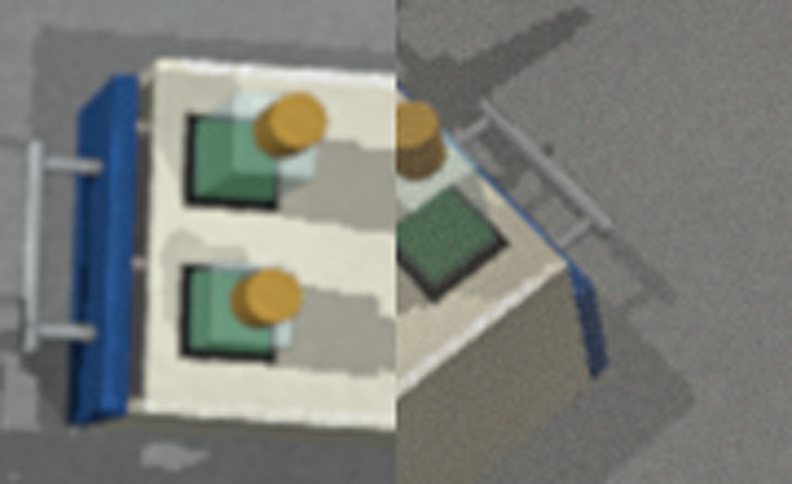

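The panel sits flush at the cabinet face: inner edge about −330 mm against a face at about −329 mm. In the crop no gap shows at (575,270), and the push force rose to about 15 N with no further motion. Handing in.

```bash
python3 -c "
from workcell import env
print(env.job_done())"
```

```text
the job is handed in; nothing more can be done
None
```

The three flacons were seen standing in their matching rows partway through the push; the drawer is now against its stop, which hides them from the cameras, and the job was handed in at about 34 s.

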